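# Pack away robot batteries in the charging case

### The arm

A 7-joint arm with a two-finger parallel gripper is mounted at the origin on the work surface. World frame = base frame: x ahead of the robot, y to its left, z up, the work surface at z = 0. Lengths are in m, angles in rad, forces in N, time in s.
With the tool pointing down it reaches from about 0.4 to 0.85 m from the base axis. Payload 10.4 kg.
Tool frame: the origin (TCP) lies midway between the tips of the shut fingers; the grasp point (between the pads) lies 19 mm behind it (manip.hold_point_z is the distance from the TCP to the grasp point, in m); z points along the fingers, y is the line along which they close (so a half turn about z gives the same grasp; the last joint's range is limited). The gripper opens to 85 mm and grips with 20 to 120 N. Pads are 22 mm wide; open, the fingers measure 114 mm over their backs; the gripper's body (76 mm by 85 mm) begins 54 mm behind the grasp point. The pads swing forward as they close: fully open they stand 13 mm farther back than shut.
Start: joints at [-1.295, 0.332, -0.065, 1.46, 0.022, 1.35, -0.088], TCP at [0.184, 0.597, 0.231] pointing down, gripper open.
Joint ranges: [-2.6, 2.6], [-0.5, 2.12], [-1.47, 1.34], [0.16, 2.42], [-1.27, 4.41], [0.06, 2.06], [-2.6, 2.6]. Speed limits (rad/s): [2.22, 2.22, 2.79, 2.79, 3.14, 3.14, 3.14].

### API

Orientations are given as a unit quaternion [x, y, z, w].
In Python, from workcell import manip, eyes, job gives the robot as it stands.
- The arm moves only by the shell command python3 -m crank 'ROWS' [FORCE]. ROWS is JSON, a list that holds one entry, the list of rows, each a list of 7 numbers: the finger opening in cm, from 0 to 8.54, then the shift along the world's x, y, z in cm, then the turn, a rotation vector about the world's x, y, z in degrees. In form: [[[hand, x, y, z, ax, ay, az], ...]]. A call has 1 to 20 rows; each row shifts and turns the commanded pose from where the row before left it; what a row does not reach is not made up. A row lasts 1/8 s, in which the tool goes at most 62.5 mm and 10.7 degrees, less where a joint would pass 70% of its speed; a pose out of reach is approached as far as the arm can. A call with a gripper value outside its range is refused whole. The fingers move at their own pace and stop on an object; FORCE is the grip in N (left out, the last holds). Time passes only in rows, so rows that do not move let the fingers close. It gives the time, the measured TCP pose, the force, the opening and the grip force at its end, in the units of the state.
- manip.get_obs(): the state, without advancing time (a new reading comes with each control period).
- eyes.camera(name): name is "scene" or "top" or "wrist"; returns (picture, depth): 420x560x3 uint8, red, green, blue; 420x560 float32, m along the optical axis (not along the pixel's ray), 0 where there is no reading.
- eyes.camera_params(name): a dict with "fx", "fy", "cx", "cy" (pixels), "world_from_camera" (4x4, takes a point from camera to world coordinates); the wrist camera has in their place "hand_eye" (4x4, takes a point from camera to tool coordinates, whose origin is the TCP and whose axes are the flange's). Camera axes: x right, y down, z forward; pixel columns grow to the right and rows downward; lengths in m; the calibration is good to about 2 mm. A picture is of the moment at which its call begins: read the wrist's pose just before it. camera_params takes no time and is no camera call.
- job.hand_in(): hands the job in; it is judged then, once.
The state is a dict: "clock": time; "joint_pos": joint angles; "joint_velocities": joint speeds; "tau": joint torques, N m; "position": TCP position; "ee_rot": TCP orientation; "ft_force": force on the tool from outside, world axes, zero at the start; "torque": the same for the moment, N m; "grip_width": opening from 0.0 (shut) to 1.0 (fully open); "grasp_force": force on a finger pad.
Only numpy, scipy, OpenCV 4.12 (cv2) and the standard library are available. Lean on these libraries where they do the work, as an engineer would, in place of code of your own. Each camera call takes 0.05 s, during which the arm holds its last target. There are 200 camera calls.

### The job

Lay every robot battery pack flat in the bays of the charging case. Then shut the white rebated leaf first and the grey flanged leaf last, so that its orange flange laps over the white leaf's edge. Finally fasten the wing knob: back it off anticlockwise until it drops into its thread start with a click, then turn it clockwise until it is fully home, leaving the other things on the table where they are.

Things in the scene. Friction and masses are not known exactly. Their poses are not given: they have to be found in the camera images.
- pack0_center (a point): centre of a battery pack: a white block with grey and orange bands, 40 x 90 x 45 mm (its x, y, z; long along y), 0.22 kg, lying on the table at the start. 2 or 3 of the packs are present.
- pack1_center (a point): centre of a battery pack: a white block with grey and orange bands, 40 x 90 x 45 mm (its x, y, z; long along y), 0.22 kg, lying on the table at the start. 2 or 3 of the packs are present.
- pack2_center (a point): centre of a battery pack: a white block with grey and orange bands, 40 x 90 x 45 mm (its x, y, z; long along y), 0.22 kg, lying on the table at the start. 2 or 3 of the packs are present.
- charge_case: grey charging case, fixed, 266 mm in its x by 300 mm in its y, open top, rim 60 mm high; origin under its centre, z 0 on the table; x away from the robot, y to the left. Left half: three bays side by side along x, 82 mm apart, parted by orange ribs 12 mm high (fingers reaching lower than that over the bay floor meet the ribs). Right half: charger and threaded socket.
- bay0 (a point): centre of the floor of bay 0 of 3 (0 nearest the robot), 86 mm in the case's x by 145 mm in its y, floor 4 mm above the table. A pack lies in it along the case's y. Axes of the case.
- bay1 (a point): centre of the floor of bay 1 of 3 (0 nearest the robot), 76 mm in the case's x by 145 mm in its y, floor 4 mm above the table. A pack lies in it along the case's y. Axes of the case.
- bay2 (a point): centre of the floor of bay 2 of 3 (0 nearest the robot), 86 mm in the case's x by 145 mm in its y, floor 4 mm above the table. A pack lies in it along the case's y. Axes of the case.
- hinge_a (a point): middle of the hinge line of leaf_a, along the case's x on the left (+y) rim, 60 mm above the table. Axes of the case.
- hinge_b (a point): middle of the hinge line of leaf_b, along the case's x on the right (-y) rim, 60 mm above the table. Axes of the case.
- leaf_a (a joint): angle of the white rebated leaf over the bays: 0 shut and flat, 1.57 upright, 1.9 at most. 266 mm along its hinge, 145 mm from hinge to free edge, 10 mm thick, hinge axis on its underside; the last 14 mm are a blue rebate 4.5 mm thick. Stiff hinge (0.32 Nm): it stays where it is left and is shut by pushing its outer face over and down.
- leaf_b (a joint): angle of the grey flanged leaf over the right half: 0 shut, 1.57 upright, 1.9 at most. Size and stiff hinge as leaf_a; at its free edge, 145 mm from the hinge, stands an orange flange 13 mm wide that laps over leaf_a's rebate. If it is shut first, leaf_a cannot shut flat. It carries the wing knob in the middle of its length, 100 mm from the hinge.
- leaf_a_edge (a point): point on the outer (upper when shut) face of leaf_a, at the middle of its length, 20 mm from its free edge.
- leaf_b_edge (a point): point on the outer (upper when shut) face of leaf_b, at the middle of its length, 2 mm from where the orange flange begins.
- knob_grip (a point): middle of the grip of the captive wing knob in leaf_b: a black upright wing 56 mm long (its x; the +x end is red), 14 mm thick (its y), 26 mm high, this point half-way up, on a black disc 56 mm across. z is the screw axis, upright when leaf_b is shut. When home the wing's top is 33 mm above the shut leaf.
- knob (a joint): turn of the wing knob: 0 at its stop, backed off to the thread start; grows clockwise from above; 2.6 at its stop, fully home. Starts at 0.9 to 1.6. With leaf_b shut its lug rides on top of the thread and jams if turned clockwise; backed off below 0.25 it drops by its weight when let go. Then it turns clockwise under the thread, sinking 3 mm. It turns easily and stays put.
- knob_lift (a joint): how far the wing knob stands up from its home height, m: about 0.014 riding on top of the thread (leaf_b shut), 0.003 after the drop at the thread start, 0 when fully home. It slides along its axis, up to 0.018, a light spring (about 1 N) and its weight drawing it down; gripped firmly, it does not drop.
- cup: steel cup with a black rim, 75 mm high, 68 mm across, origin under its centre. To be left alone.
- motor: grey and white motor module, about 110 x 40 x 40 mm, origin under its body. To be left alone.
Things that resemble listed ones, but are neither listed nor needed, are in the scene too. What is shaped like the part that bears pack0_center but pink or purple is not meant.

How it is judged:
On the way, in this order (a step that is already met when the one before it is completed fails the run):
1. every battery pack lies flat in a bay, both leaves still open (x of pack0_center in the frame of bay1 between -0.115 and 0.115 m and y of pack0_center in the frame of bay1 between -0.06 and 0.06 m and z of pack0_center in the frame of bay1 between 0.015 and 0.0285 m and x of pack1_center in the frame of bay1 between -0.115 and 0.115 m and y of pack1_center in the frame of bay1 between -0.06 and 0.06 m and z of pack1_center in the frame of bay1 between 0.015 and 0.0285 m and x of pack2_center in the frame of bay1 between -0.115 and 0.115 m and y of pack2_center in the frame of bay1 between -0.06 and 0.06 m and z of pack2_center in the frame of bay1 between 0.015 and 0.0285 m and value of joint each of leaf_a, leaf_b above 0.6 rad), for 0.2 s.
2. the white rebated leaf is shut while the flanged leaf is still open (value of joint leaf_a below 0.04 rad and value of joint leaf_b above 0.2 rad), for 0.2 s.
3. the flanged leaf is shut over it, the knob riding on top of its thread (value of joint each of leaf_a, leaf_b below 0.04 rad and value of joint knob_lift above 0.008 m), for 0.1 s.
4. the knob is backed off and has dropped into its thread start (value of joint each of leaf_a, leaf_b below 0.04 rad and value of joint knob below 0.4 rad and value of joint knob_lift below 0.006 m), for 0.1 s.
5. the knob is turned clockwise until home (value of joint knob above 2.4 rad and value of joint knob_lift below 0.004 m), for 0.2 s.
At the end, for the whole second after the job is handed in: every pack present lies flat on a bay floor in the case (centre less than 28.5 mm above the floor), both leaves are shut within 0.04 rad with the flange on top, the wing knob is turned past 2.4 rad with its lift below 4 mm, and cup and motor are within 30 mm of where they stood (all of step 5 and x of pack0_center in the frame of bay1 between -0.115 and 0.115 m and y of pack0_center in the frame of bay1 between -0.06 and 0.06 m and z of pack0_center in the frame of bay1 between 0.015 and 0.0285 m and x of pack1_center in the frame of bay1 between -0.115 and 0.115 m and y of pack1_center in the frame of bay1 between -0.06 and 0.06 m and z of pack1_center in the frame of bay1 between 0.015 and 0.0285 m and x of pack2_center in the frame of bay1 between -0.115 and 0.115 m and y of pack2_center in the frame of bay1 between -0.06 and 0.06 m and z of pack2_center in the frame of bay1 between 0.015 and 0.0285 m and value of joint each of leaf_a, leaf_b below 0.04 rad and distance of each of cup, motor from where it was at the start of the episode below 0.03 m); the robot touches nothing.
It fails at once if the cup is moved more than 30 mm (distance of cup from where it was at the start of the episode above 0.03 m).
It fails at once if the motor is moved more than 30 mm (distance of motor from where it was at the start of the episode above 0.03 m).
Of pack0, pack1, pack2 only 2 to 3 are there at a start; the rules pass over those that are not, and their reading is None.
At some moment in a run one of pack0, pack1, pack2 may be knocked a few centimetres aside while the robot is not near it.
Once in a run the grip may slacken for a moment while it holds something.
It also fails if it takes over 200 s, if anything falls off the work surface, if the arm or the gripper's body presses on something with over 40 N, if the wrist force passes 120 N, or if a joint passes its speed limit or range.

## Working session

There is one attempt and no reset: what is moved stays moved. The work goes in short steps, Python scripts to look and compute and a shell command to move; the robot and the scene stay as the last step left them, time stands still between calls to the robot, and variables do not carry over. Pictures are saved under pics/ and viewed, at most 14 in all, crops included, and the job is handed in when it is done.

```bash
ls; mkdir -p pics; cat > h.py <<'E'
import numpy as np, cv2
from workcell import manip, eyes, job
from scipy.spatial.transform import Rotation as R
def snap(n,f=None):
    o=manip.get_obs(); im,d=eyes.camera(n); p=eyes.camera_params(n)
    if n=='wrist':
        T=np.eye(4);T[:3,:3]=R.from_quat(o['ee_rot']).as_matrix();T[:3,3]=o['position'];W=T@np.array(p['hand_eye'])
    else: W=np.array(p['world_from_camera'])
    if f:
        cv2.imwrite('pics/'+f+'.png',im[:,:,::-1]); np.savez('pics/'+f,im=im,d=d,W=W,k=[p['fx'],p['fy'],p['cx'],p['cy']])
    return im,d,W,p
def cloud(f):
    z=np.load('pics/'+f+'.npz'); d=z['d']; fx,fy,cx,cy=z['k']; v,u=np.mgrid[:d.shape[0],:d.shape[1]]
    P=np.stack([(u-cx)/fx*d,(v-cy)/fy*d,d],-1)@z['W'][:3,:3].T+z['W'][:3,3]
    P[d==0]=np.nan
    return z['im'],P
def st():
    o=manip.get_obs()
    print({k:np.round(o[k],3).tolist() for k in('clock','position','ee_rot','ft_force','grip_width','grasp_force','joint_pos')})
E
python3 - <<'E'
from h import *
st()
for n in('scene','top','wrist'): 
    snap(n,n+'0'); print(n,eyes.camera_params(n))
import cv2
a=[cv2.imread('pics/%s0.png'%n) for n in('scene','top')]
E
```

```text
pics
{'clock': 0.0, 'position': [0.184, 0.597, 0.231], 'ee_rot': [0.149, 0.989, -0.001, -0.0], 'ft_force': [0.498, -0.852, -0.29], 'grip_width': 0.994, 'grasp_force': 0.0, 'joint_pos': [-1.295, 0.333, -0.065, 1.461, 0.022, 1.35, -0.089]}
scene {'fx': 406.9629328769344, 'fy': 406.9629328769344, 'cx': 282.8033491300162, 'cy': 208.43366296752282, 'world_from_camera': array([[-0.22577662,  0.81193382, -0.53831997,  1.17542296],
       [ 0.97417449,  0.18647415, -0.12732419,  0.23228771],
       [-0.00299606, -0.55316441, -0.83306672,  1.064658  ],
       [ 0.        ,  0.        ,  0.        ,  1.        ]])}
top {'fx': 496.7883371390688, 'fy': 496.7883371390688, 'cx': 280.6413090102975, 'cy': 209.4571231203125, 'world_from_camera': array([[-0.04478215, -0.97814377,  0.20305008,  0.25033409],
       [-0.99899132,  0.04451882, -0.00586639,  0.0807848 ],
       [-0.00330138, -0.20310797, -0.97915078,  1.5190069 ],
       [ 0.        ,  0.        ,  0.        ,  1.        ]])}
wrist {'fx': 324.4487248500593, 'fy': 324.4487248500593, 'cx': 273.70489665142986, 'cy': 215.42185721618, 'hand_eye': array([[-9.67234021e-04, -9.46419852e-01, -3.22937345e-01,
         8.28153455e-02],
       [ 9.99998316e-01, -1.41913948e-03,  1.16390807e-03,
        -1.06455721e-04],
       [-1.55983884e-03, -3.22935675e-01,  9.46419630e-01,
        -1.42944805e-01],
       [ 0.00000000e+00,  0.00000000e+00,  0.00000000e+00,
         1.00000000e+00]])}
```

View pics/top0.png

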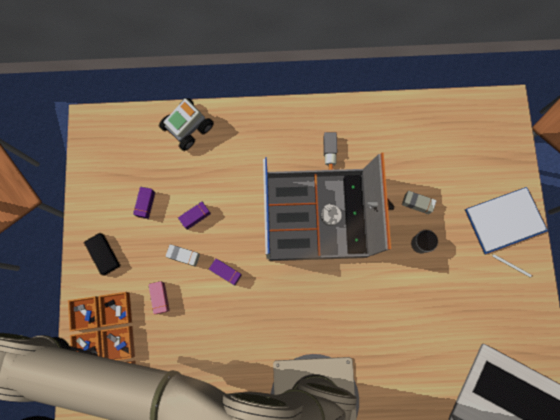

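View pics/scene0.png

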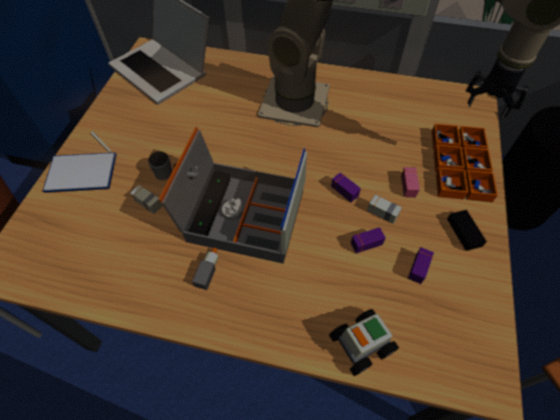

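The top picture shows the case at about (325,215). A pack-like block is at (182,255), and two grey/white objects are at (420,202) and (331,148). The cup is at (426,240). I'll enlarge those and fit their positions.

```bash
python3 - <<'E'
from h import *
def crop(f,u0,v0,u1,v1,s,o):
    im=cv2.imread('pics/'+f+'.png')[v0:v1,u0:u1]; im=np.clip(im.astype(float)*1.5,0,255).astype(np.uint8)
    return cv2.resize(im,None,fx=s,fy=s,interpolation=cv2.INTER_CUBIC)
a=crop('top0',250,120,450,270,4,0); cv2.imwrite('pics/c1.png',a)
b=crop('scene0',120,130,300,300,3,0); c=crop('top0',160,190,250,290,5,0)[:500]
h=max(b.shape[0],c.shape[0]); b=cv2.resize(b,None,fx=.65,fy=.65); cv2.imwrite('pics/c2.png',np.hstack([cv2.copyMakeBorder(x,0,510-x.shape[0],0,0,0) for x in (b,c)]))
im,P=cloud('top0')
for u,v in [(182,255),(420,202),(331,140),(331,158),(426,240),(266,160),(267,258),(384,158),(389,248),(318,175),(292,217),(331,214),(375,206)]:
    print(u,v,np.round(P[v,u],3),im[v,u])
E
```

```text
182 255 [0.431 0.372 0.044] [193 195 196]
420 202 [ 0.559 -0.351  0.048] [146 145 131]
331 140 [ 0.772 -0.096  0.038] [118 115 113]
331 158 [ 0.713 -0.092  0.04 ] [193 195 188]
426 240 [ 0.439 -0.348  0.078] [28 22 21]
266 160 [0.663 0.107 0.208] [ 93  97 126]
267 258 [0.407 0.118 0.08 ] [115 102  83]
384 158 [ 0.715 -0.263  0.009] [187 141  98]
389 248 [ 0.404 -0.207  0.217] [160  87  42]
318 175 [ 0.666 -0.05   0.018] [44 44 43]
292 217 [0.538 0.038 0.008] [47 48 46]
331 214 [ 0.539 -0.082  0.026] [124 120 115]
375 206 [ 0.529 -0.191  0.163] [86 84 81]
```

View pics/c1.png

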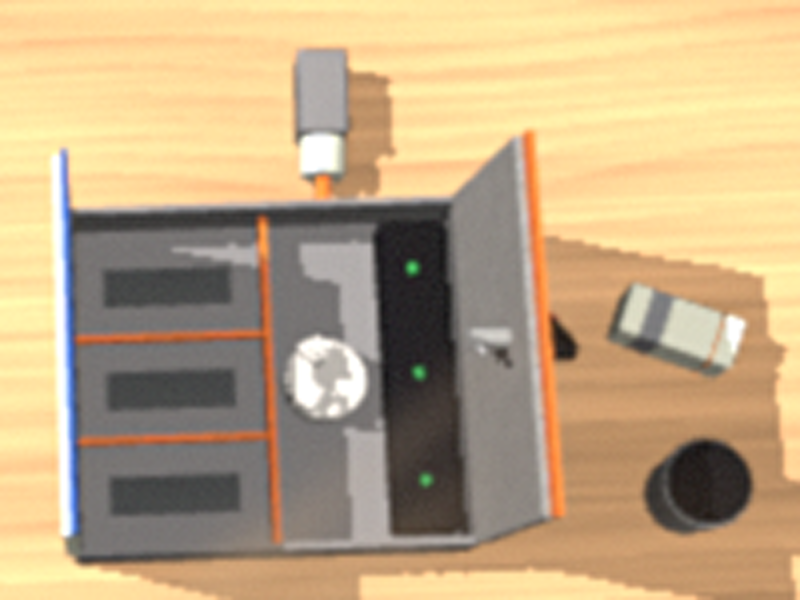

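View pics/c2.png

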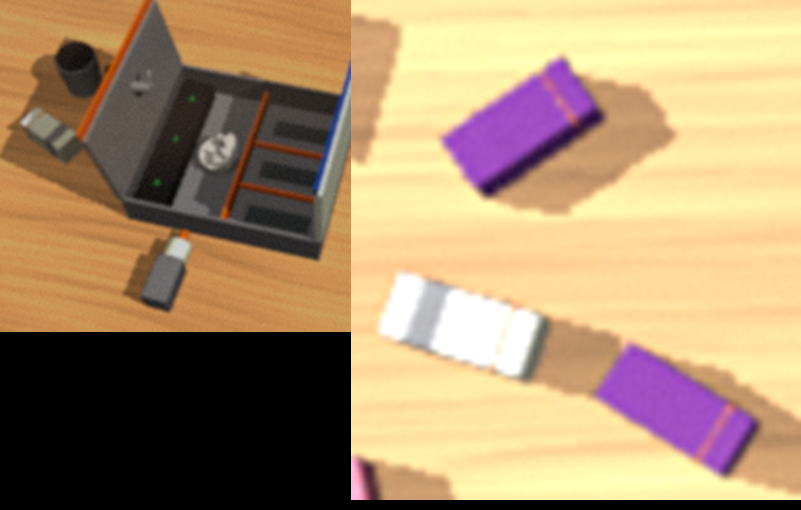

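Only two packs are present: A at top (182,255) and B at top (420,202). The grey body with a white end and orange shaft at (331,148) is the motor. Leaf_a is the blue-edged one on the left, leaf_b the orange-flanged one on the right, and both stand roughly upright.

```bash
cat >> h.py <<'E'
def rect(P,m):
    Q=P[m][:,:2].astype(np.float32); (c,s,a)=cv2.minAreaRect(Q*1000); b=cv2.boxPoints((c,s,a))
    e=b[1]-b[0]; f=b[2]-b[1]; l=e if np.hypot(*e)>np.hypot(*f) else f
    return np.round(np.array(c)/1000,4),np.round(sorted(s),1),round(np.degrees(np.arctan2(l[1],l[0]))%180,1),m.sum()
def box(P,x0,x1,y0,y1,z0,z1):
    return (P[...,0]>x0)&(P[...,0]<x1)&(P[...,1]>y0)&(P[...,1]<y1)&(P[...,2]>z0)&(P[...,2]<z1)
E
python3 - <<'E'
from h import *
for f in('top0','scene0'):
    im,P=cloud(f)
    for n,b in dict(A=(.37,.47,.31,.43,.036,.056),B=(.5,.62,-.42,-.29,.036,.056)).items():
        m=box(P,*b); print(f,n,rect(P,m),np.nanmedian(P[m][:,2]))
    # rims
    for n,b in dict(near=(.38,.43,-.17,.1,.052,.068),far=(.65,.71,-.15,.08,.052,.068)).items():
        m=box(P,*b); Q=P[m]
        if len(Q)>10:
            k=np.polyfit(Q[:,1],Q[:,0],1); print(f,n,len(Q),k,Q[:,0].min(),Q[:,0].max(),Q[:,1].min(),Q[:,1].max(),np.median(Q[:,2]))
    # leaves
    for n,b in dict(La=(.38,.70,.06,.16,.09,.24),Lb=(.38,.72,-.3,-.12,.09,.24)).items():
        m=box(P,*b); Q=P[m]; c=np.median(Q,0); 
        u,s,v=np.linalg.svd(Q-c,full_matrices=False); print(f,n,len(Q),c,v[2],s, Q.min(0),Q.max(0))
    hsv=cv2.cvtColor(im,cv2.COLOR_RGB2HSV)
    org=(hsv[...,0]>4)&(hsv[...,0]<16)&(hsv[...,1]>170)
    m=org&box(P,.38,.72,-.1,.12,.004,.03); Q=P[m]; print('rib',len(Q))
    for n,b in dict(long=(.4,.7,-.07,-.01,0,.03),r1=(.47,.53,0.01,.09,0,.03),r2=(.55,.61,0.01,.09,0,.03)).items():
        mm=org&box(P,*b); q=P[mm]
        if len(q)>5: print(n,len(q),q.mean(0),q.min(0),q.max(0),np.polyfit(*( (q[:,0],q[:,1]) if n=='long' else (q[:,1],q[:,0])),1))
E
```

```text
top0 A (array([0.433 , 0.3739]), array([40.4, 91. ]), np.float32(70.4), np.int64(407)) 0.04567038546286484
top0 B (array([ 0.5625, -0.3514]), array([43.1, 91.3]), np.float32(68.1), np.int64(399)) 0.046197421157970986
top0 near 184 [0.01283542 0.40752654] 0.40286684688580277 0.41119797725356966 -0.169607876977676 0.09803614875145568 0.06027469801782137
top0 far 179 [0.01229201 0.66822919] 0.6634409099062014 0.6730185292280968 -0.14858858594782717 0.07804870698010644 0.059688543767381086
top0 La 413 [0.53122525 0.11271882 0.19384797] [ 0.01356412  0.99988106 -0.00733967] [1.63859093 0.48503735 0.06506811] [0.40631651 0.10669239 0.0933196 ] [0.67261799 0.12027406 0.21169091]
top0 Lb 1873 [ 0.52948656 -0.19709434  0.1726407 ] [-0.01121257 -0.98179424 -0.18961631] [3.30042753 1.66230632 0.3151668 ] [ 0.40232697 -0.23815023  0.09011954] [ 0.67080877 -0.16609989  0.22625386]
rib 118
long 27 [ 0.5403352  -0.02907714  0.02190866] [ 0.45382071 -0.04354184  0.01449748] [ 0.66607623 -0.01036279  0.02978148] [-0.00858149 -0.02444026]
r1 24 [0.49835028 0.04955646 0.01833509] [0.49702271 0.01230502
[... 820 characters left out ...]
796] [0.40635798 0.10678074 0.09002492] [0.67530242 0.12075875 0.20840818]
scene0 Lb 2364 [ 0.5528205  -0.19635065  0.16643232] [0.01586248 0.98364288 0.17942982] [3.80010104 1.84932164 0.25552518] [ 0.40145087 -0.2403305   0.09000276] [ 0.6711527  -0.16695968  0.21795259]
rib 311
long 146 [ 0.53942425 -0.0321481   0.01813456] [ 0.4078662  -0.03954044  0.00285935] [ 0.64461763 -0.01012878  0.02997601] [-0.00654021 -0.02862016]
r1 52 [0.50013069 0.04211432 0.01276993] [0.49566073 0.01227188 0.00552564] [0.50342769 0.07324192 0.01917083] [0.01152181 0.49964546]
r2 63 [0.57980284 0.04586692 0.0127034 ] [0.56920254 0.01077344 0.00232028] [0.58573221 0.08304964 0.0195165 ] [0.02974947 0.57843833]
```

Fit results:
- **Case:** centre ≈ (0.539, -0.033), yaw ≈ -0.75°.
- **Bay centres:** y ≈ 0.042, x ≈ 0.457 / 0.539 / 0.621.
- **Pack A:** (0.434, 0.374), long axis at 70.5°.
- **Pack B:** (0.5635, -0.352), long axis at 67.7°.

Next, move over pack A.

```bash
python3 -m crank '[[[6,2.78,-2.48,0,0,0,9.73],[6,2.78,-2.48,0,0,0,9.73],[6,2.78,-2.48,0,0,0,9.73],[6,2.78,-2.48,0,0,0,9.73],[6,2.78,-2.48,0,0,0,9.73],[6,2.78,-2.48,0,0,0,9.73],[6,2.78,-2.48,0,0,0,9.73],[6,2.78,-2.48,0,0,0,9.73],[6,2.78,-2.48,0,0,0,9.73],[6,0,0,0,0,0,0],[6,0,0,-2,0,0,0],[6,0,0,0,0,0,0]]]' 50
python3 - <<'E'
from h import *
st(); snap('wrist','w1'); im,P=cloud('w1')
m=box(P,.36,.50,.3,.45,.036,.056)&(im.min(2)>100); print(rect(P,m))
E
```

```text
clock: 1.65
position: [0.4329, 0.3741, 0.2099]
ee_rot: [-0.577, 0.817, -0.0, -0.002]
ft_force: [1.2, 1.0, 0.9]
grip_width: 0.702
grasp_force: 0.0
{'clock': 1.65, 'position': [0.433, 0.374, 0.21], 'ee_rot': [-0.577, 0.817, -0.0, -0.002], 'ft_force': [1.238, 1.004, 0.939], 'grip_width': 0.702, 'grasp_force': 0.0, 'joint_pos': [-0.76, 0.231, -0.037, 1.633, 0.008, 1.281, 2.001]}
(array([0.4345, 0.3745]), array([38.8, 88.2]), np.float32(70.0), np.int64(3290))
```

View pics/w1.png

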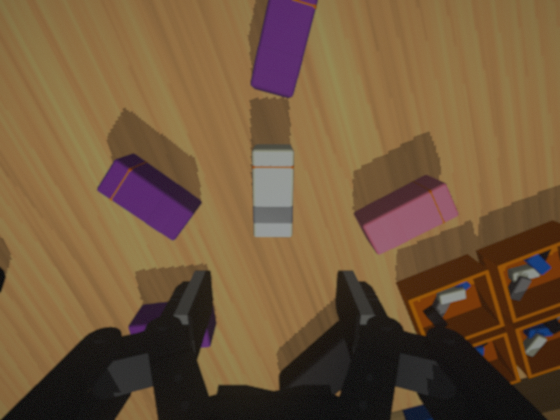

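The wrist view shows pack A at (273,192), lined up between the fingers with both sides free. Descend and grip.

```bash
python3 -m crank '[[[6,0.1,0,-5,0,0,0],[6,0,0,-5,0,0,0],[6,0,0,-5,0,0,0],[6,0,0,-3,0,0,0],[6,0,0,-1.9,0,0,0],[6,0,0,0,0,0,0],[3,0,0,0,0,0,0],[3,0,0,0,0,0,0],[3,0,0,0,0,0,0],[3,0,0,0,0,0,0],[3,0,0,0,0,0,0],[3,0,0,2,0,0,0],[3,0,0,4,0,0,0],[3,0,0,0,0,0,0]]]' 50

```

```text
clock: 3.45
position: [0.4369, 0.3756, 0.0759]
ee_rot: [-0.577, 0.817, 0.0, 0.003]
ft_force: [-0.3, 0.1, -2.6]
grip_width: 0.46
grasp_force: 51.4
```

```bash
python3 -m crank '[[[3,0,0,5,0,0,0],[3,0,0,5,0,0,0],[3,0,0,5,0,0,0],[3,0,0,3.4,0,0,0],[3,0,0,0,0,0,0],[3,1.46,-4.77,0,0,0,2.68],[3,1.46,-4.77,0,0,0,2.68],[3,1.46,-4.77,0,0,0,2.68],[3,1.46,-4.77,0,0,0,2.68],[3,1.46,-4.77,0,0,0,2.68],[3,1.46,-4.77,0,0,0,2.68],[3,1.46,-4.77,0,0,0,2.68],[3,0,0,0,0,0,0],[3,0,0,0,0,0,0]]]'

```

```text
clock: 5.2
position: [0.5041, 0.1445, 0.2403]
ee_rot: [-0.666, 0.746, -0.004, -0.02]
ft_force: [0.2, 0.1, -1.6]
grip_width: 0.461
grasp_force: 51.2
```

```bash
python3 -m crank '[[[3,0,0,2,0,0,0],[3,0,0,0,0,0,0],[3,0.7,-2,0,0,0,1.2],[3,0.7,-2,0,0,0,1.2],[3,0.7,-2,0,0,0,1.2],[3,0.7,-2,0,0,0,1.2],[3,0.7,-2.2,0,0,0,1],[3,0,0,0,0,0,0],[3,0,0,0,0,0,0]]]'; python3 -c "
from h import *; st()"

```

```text
clock: 6.32
position: [0.5347, 0.0549, 0.2574]
ee_rot: [-0.7, 0.714, -0.005, -0.023]
ft_force: [0.1, 1.1, -1.4]
grip_width: 0.461
grasp_force: 55.9
{'clock': 6.325, 'position': [0.535, 0.055, 0.257], 'ee_rot': [-0.7, 0.714, -0.005, -0.023], 'ft_force': [0.135, 1.064, -1.422], 'grip_width': 0.461, 'grasp_force': 55.923, 'joint_pos': [0.835, 0.442, -1.335, 1.582, 0.453, 1.503, 2.592]}
```

```bash
cat >> h.py <<'E'
def goto(x,y,z,ang):
    """delta (cm, deg) from measured pose to target with tool down, tool-x at world angle ang deg"""
    o=manip.get_obs(); a=np.radians(ang); X=np.array([np.cos(a),np.sin(a),0]); Z=np.array([0,0,-1.]); T=np.stack([X,np.cross(Z,X),Z],1)
    Rn=R.from_quat(o['ee_rot']); D=(R.from_matrix(T)*Rn.inv()).as_rotvec(degrees=True); Xn=Rn.as_matrix()[:,0]
    print('delta cm',np.round((np.array([x,y,z])-o['position'])*100,2),'deg',np.round(D,2),'ang now',round(np.degrees(np.arctan2(Xn[1],Xn[0]))%360,1))
    print('j',np.round(o['joint_pos'],2),'F',np.round(o['ft_force'],1),'w',round(o['grip_width']*8.54,2),'g',round(float(o['grasp_force']),1),'t',o['clock'],'p',np.round(o['position'],4))
E
python3 -c "
from h import *; goto(.539,.042,.257,259)"
```

```text
delta cm [ 0.43 -1.29 -0.04] deg [ 2.19 -1.68 -9.82] ang now 268.8
j [ 0.83  0.44 -1.33  1.58  0.45  1.5   2.59] F [ 0.1  1.1 -1.4] w 3.94 g 55.9 t 6.325 p [0.5347 0.0549 0.2574]
```

```bash
python3 -m crank '[[[3,0.1,-0.3,0,0.55,-0.42,-2.45],[3,0.1,-0.3,0,0.55,-0.42,-2.45],[3,0.1,-0.3,0,0.55,-0.42,-2.45],[3,0.1,-0.3,0,0.55,-0.42,-2.45],[3,0,0,0,0,0,0],[3,0,0,0,0,0,0]]]'; python3 -c "
from h import *; goto(.539,.042,.020,259)"

```

```text
clock: 7.08
position: [0.5392, 0.0414, 0.2583]
ee_rot: [-0.636, 0.772, -0.0, 0.0]
ft_force: [0.6, -0.3, -1.9]
grip_width: 0.461
grasp_force: 56.0
delta cm [-2.000e-02  6.000e-02 -2.383e+01] deg [0.01 0.06 0.08] ang now 258.9
j [ 0.9   0.41 -1.33  1.6   0.4   1.45  2.49] F [ 0.6 -0.3 -1.9] w 3.94 g 56.0 t 7.075 p [0.5392 0.0414 0.2583]
```

```bash
python3 -m crank '[[[3,0,0,-4,0,0,0],[3,0,0,-4,0,0,0],[3,0,0,-4,0,0,0],[3,0,0,-4,0,0,0],[3,0,0,-3.5,0,0,0],[3,0,0,-2,0,0,0],[3,0,0,-1,0,0,0],[3,0,0,-0.5,0,0,0],[3,0,0,0,0,0,0],[3,0,0,0,0,0,0]]]'; python3 -c "
from h import *; goto(.539,.042,.018,259)"

```

```text
clock: 8.32
position: [0.5397, 0.0414, 0.029]
ee_rot: [-0.635, 0.772, -0.001, 0.001]
ft_force: [0.2, -0.5, -1.7]
grip_width: 0.463
grasp_force: 56.1
delta cm [-0.07  0.06 -1.1 ] deg [0.01 0.13 0.1 ] ang now 258.9
j [ 0.73  0.64 -1.1   1.85  0.65  1.07  2.31] F [ 0.2 -0.5 -1.7] w 3.95 g 56.1 t 8.325 p [0.5397 0.0414 0.029 ]
```

```bash
python3 -m crank '[[[3,0,0,-0.5,0,0,0],[3,0,0,-0.25,0,0,0],[3,0,0,-0.2,0,0,0],[3,0,0,0,0,0,0]]]'; python3 -m crank '[[[3,0,0,-0.15,0,0,0],[3,0,0,0,0,0,0]]]' 

```

```text
clock: 8.82
position: [0.5391, 0.0414, 0.0186]
ee_rot: [-0.635, 0.772, -0.0, 0.0]
ft_force: [-0.5, -0.6, -2.0]
grip_width: 0.465
grasp_force: 56.1
clock: 9.07
position: [0.5393, 0.0414, 0.0181]
ee_rot: [-0.635, 0.772, -0.001, 0.0]
ft_force: [-4.5, -2.1, 11.5]
grip_width: 0.458
grasp_force: 57.6
```

```bash
python3 -m crank '[[[6,0,0,0,0,0,0],[6,0,0,0,0,0,0],[6,0,0,0,0,0,0],[6,0,0,2,0,0,0],[6,0,0,3,0,0,0],[6,0,0,4,0,0,0],[6,0,0,4,0,0,0],[6,0,0,4,0,0,0],[6,0,0,4,0,0,0],[6,0,0,3,0,0,0],[6,0,0,0,0,0,0]]]'; python3 - <<'E'
from h import *
snap('top','t2'); im,P=cloud('t2')
for n,b in dict(A=(.48,.60,-.02,.10,.036,.06),B=(.48,.64,-.44,-.27,.036,.056)).items(): 
    m=box(P,*b)&(im.min(2)>60); print(n,rect(P,m),np.median(P[m][:,2]))
goto(.5635,-.352,.26,247.7)
E
```

```text
clock: 10.45
position: [0.54, 0.0423, 0.2605]
ee_rot: [-0.636, 0.772, -0.002, 0.002]
ft_force: [-0.3, 0.7, -0.1]
grip_width: 0.7
grasp_force: 0.0
A (array([0.5374, 0.042 ]), array([39.5, 86.7]), np.float32(77.3), np.int64(218)) 0.04987995741396267
B (array([ 0.5625, -0.3514]), array([41.9, 90.5]), np.float32(67.2), np.int64(392)) 0.046193825756229545
delta cm [  2.41 -39.38   0.12] deg [  0.04   0.18 -11.23] ang now 258.9
j [ 0.9   0.41 -1.33  1.6   0.4   1.45  2.49] F [-0.1  0.   0.2] w 5.96 g 0.0 t 10.5 p [0.5394 0.0418 0.2588]
```

Pack A lies flat in bay 1 at (0.538, 0.042) with its top at 0.050. Pack B hasn't moved. I'll go to B with the tool turned the other way, which keeps joint 7 mid-range.

```bash
python3 -m crank '[[[6,0.09,-2.04,0,0,0,-9.56],[6,0.09,-2.04,0,0,0,-9.56],[6,0.09,-2.04,0,0,0,-9.56],[6,0.09,-2.04,0,0,0,-9.56],[6,0.09,-2.04,0,0,0,-9.56],[6,0.09,-2.04,0,0,0,-9.56],[6,0.09,-2.04,0,0,0,-9.56],[6,0.09,-2.04,0,0,0,-9.56],[6,0.09,-2.04,0,0,0,-9.56],[6,0.09,-2.04,0,0,0,-9.56],[6,0.09,-2.04,0,0,0,-9.56],[6,0.09,-2.04,0,0,0,-9.56],[6,0.09,-2.04,0,0,0,-9.56],[6,0.09,-2.04,0,0,0,-9.56],[6,0.09,-2.04,0,0,0,-9.56],[6,0.09,-2.04,0,0,0,-9.56],[6,0.09,-2.04,0,0,0,-9.56],[6,0.09,-2.04,0,0,0,-9.56],[6,0.09,-2.04,0,0,0,-9.56],[6,0.09,-2.04,0,0,0,-9.56]]]'; python3 -c "
from h import *; goto(.5573,-.3654,.26,67.7)"
```

```text
clock: 13.0
position: [0.5569, -0.3669, 0.2565]
ee_rot: [0.832, 0.555, -0.001, -0.001]
ft_force: [0.5, 0.1, -0.1]
grip_width: 0.706
grasp_force: 0.0
delta cm [0.04 0.15 0.35] deg [-0.08 -0.13  0.28] ang now 67.4
j [ 0.89  0.47 -0.56  1.27  0.24  1.47 -0.03] F [ 0.5  0.1 -0.1] w 6.03 g 0.0 t 13.0 p [ 0.5569 -0.3669  0.2565]
```

```bash
python3 - <<'E'
from h import *
snap('wrist','w2'); im,P=cloud('w2')
m=box(P,.49,.64,-.43,-.28,.036,.056); print(rect(P,m),np.median(P[m][:,2]))
m=box(P,.38,.5,-.43,-.25,.06,.09); print('cup',rect(P,m))
E
python3 -m crank '[[[6,0,0.15,-5,0,0,0],[6,0,0,-5,0,0,0],[6,0,0,-4,0,0,0],[6,0,0,-2,0,0,0],[6,0,0,0,0,0,0]]]'; python3 -c "
from h import *; goto(.5573,-.3654,.012,67.7)"
```

```text
(array([ 0.5645, -0.3517]), array([40. , 89.1]), np.float32(67.0), np.int64(2904)) 0.04526739789128037
cup (array([ 0.4405, -0.3494]), array([64.4, 66.8]), np.float32(153.9), np.int64(3083))
clock: 13.68
position: [0.5567, -0.3645, 0.0963]
ee_rot: [0.83, 0.558, -0.001, -0.002]
ft_force: [0.6, 0.7, 1.2]
grip_width: 0.702
grasp_force: 0.0
delta cm [ 0.06 -0.09 -8.43] deg [-0.1  -0.16 -0.09] ang now 67.8
j [ 0.89  0.58 -0.53  1.47  0.3   1.18 -0.07] F [0.6 0.7 1.2] w 6.0 g 0.0 t 13.675 p [ 0.5567 -0.3645  0.0963]
```

```bash
python3 -m crank '[[[6,0.1,-0.1,-4,0,0,0],[6,0,0,-3,0,0,0],[6,0,0,-1.4,0,0,0],[6,0,0,0,0,0,0],[6,0,0,0,0,0,0],[3,0,0,0,0,0,0],[3,0,0,0,0,0,0],[3,0,0,0,0,0,0],[3,0,0,0,0,0,0],[3,0,0,0,0,0,0]]]' 50; python3 -m crank '[[[3,0,0,2,0,0,0],[3,0,0,4,0,0,0],[3,0,0,0,0,0,0]]]'
```

```text
clock: 14.92
position: [0.559, -0.3666, 0.0148]
ee_rot: [0.831, 0.557, 0.0, 0.001]
ft_force: [-1.3, 0.1, 6.0]
grip_width: 0.459
grasp_force: 52.1
clock: 15.3
position: [0.5604, -0.3671, 0.0781]
ee_rot: [0.83, 0.557, 0.001, 0.003]
ft_force: [0.3, -0.1, -3.0]
grip_width: 0.46
grasp_force: 51.3
```

```bash
python3 -m crank '[[[3,0,0,4,0,0,0],[3,0,0,4,0,0,0],[3,0,0,4,0,0,0],[3,0,0,4,0,0,0],[3,0,0,3.5,0,0,0],[3,0,0,0,0,0,0],[3,0.45,2.9,0,0,0,1.65],[3,0.45,2.9,0,0,0,1.65],[3,0.45,2.9,0,0,0,1.65],[3,0.45,2.9,0,0,0,1.65],[3,0.45,2.9,0,0,0,1.65],[3,0.45,2.9,0,0,0,1.65],[3,0.45,2.9,0,0,0,1.65],[3,0.45,2.9,0,0,0,1.65],[3,0.45,2.9,0,0,0,1.65],[3,0.45,2.9,0,0,0,1.65],[3,0.45,2.9,0,0,0,1.65],[3,0.45,2.9,0,0,0,1.65],[3,0.45,2.9,0,0,0,1.65],[3,0,0,0,0,0,0]]]'; python3 - <<'E'
from h import *
goto(.619,.012,.26,89.25)
snap('wrist','w3')
E
```

```text
clock: 17.8
position: [0.6167, 0.0152, 0.2683]
ee_rot: [0.71, 0.704, 0.0, -0.001]
ft_force: [0.4, -0.4, -2.5]
grip_width: 0.461
grasp_force: 51.3
delta cm [ 0.23 -0.32 -0.83] deg [-0.09 -0.06 -0.24] ang now 89.5
j [ 0.48  0.4  -0.77  1.39  0.27  1.46 -0.29] F [ 0.4 -0.4 -2.5] w 3.94 g 51.3 t 17.8 p [0.6167 0.0152 0.2683]
```

View pics/w3.png

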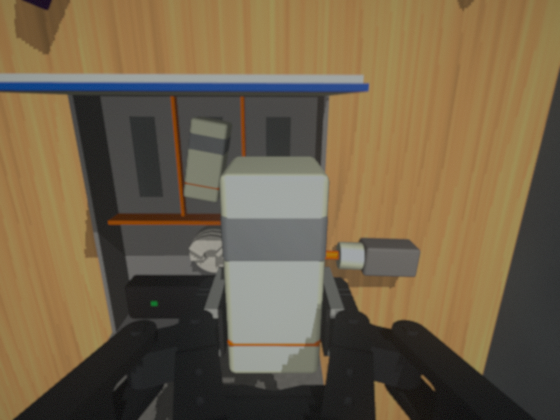

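The wrist view shows pack B held straight, pack A lying in bay 1 at (207,160) and bay 2 empty at (285,140). Lower B.

```bash
python3 -m crank '[[[3,0.15,-0.1,-4,0,0,0],[3,0,0,-4,0,0,0],[3,0,0,-4,0,0,0],[3,0,0,-4,0,0,0],[3,0,0,-3.5,0,0,0],[3,0,0,-2,0,0,0],[3,0,0,-1,0,0,0],[3,0,0,-0.8,0,0,0],[3,0,0,0,0,0,0]]]'; python3 -c "
from h import *; goto(.619,.014,.019,89.25)"
```

```text
clock: 18.98
position: [0.6184, 0.0098, 0.0356]
ee_rot: [0.712, 0.702, -0.0, -0.0]
ft_force: [0.7, -0.2, -2.9]
grip_width: 0.458
grasp_force: 51.3
delta cm [ 0.06  0.42 -1.66] deg [ 0.01 -0.04  0.1 ] ang now 89.1
j [ 0.44  0.6  -0.69  1.64  0.43  1.06 -0.4 ] F [ 0.7 -0.2 -2.9] w 3.91 g 51.3 t 18.975 p [0.6184 0.0098 0.0356]
```

```bash
python3 -m crank '[[[3,0,0.4,-0.6,0,0,0],[3,0,0,-0.6,0,0,0],[3,0,0,-0.2,0,0,0],[3,0,0,-0.15,0,0,0],[3,0,0,0,0,0,0]]]'; python3 -m crank '[[[3,0,0,-0.15,0,0,0],[3,0,0,0,0,0,0]]]'
```

```text
clock: 19.6
position: [0.6182, 0.0138, 0.0197]
ee_rot: [0.712, 0.702, -0.0, -0.0]
ft_force: [0.5, 0.8, -1.8]
grip_width: 0.461
grasp_force: 51.3
clock: 19.85
position: [0.6185, 0.0139, 0.0188]
ee_rot: [0.712, 0.702, -0.0, -0.0]
ft_force: [-3.1, -0.2, 3.3]
grip_width: 0.459
grasp_force: 51.8
```

```bash
python3 -m crank '[[[5,0,0,0,0,0,0],[5,0,0,0,0,0,0],[5,0,0,0,0,0,0],[5,0,0,2,0,0,0],[5,0,0,4,0,0,0],[5,0,0,4,0,0,0],[5,0,0,4,0,0,0],[5,0,0,4,0,0,0],[5,0,0,4,0,0,0],[5,0,0,3,0,0,0],[5,0,0,0,0,0,0]]]'; python3 - <<'E'
from h import *
snap('wrist','w4'); im,P=cloud('w4')
for n,b in dict(A=(.48,.59,-.02,.11,.036,.06),B=(.59,.66,-.03,.11,.036,.056)).items(): 
    m=box(P,*b)&(im.min(2)>60); print(n,rect(P,m),np.median(P[m][:,2]))
m=box(P,.38,.7,.09,.16,.19,.24); print('La top',P[m].min(0),P[m].max(0))
snap('top','t4'); im,P=cloud('t4')
for n,b in dict(A=(.48,.59,-.02,.11,.036,.06),B=(.59,.66,-.03,.11,.036,.056)).items(): 
    m=box(P,*b)&(im.min(2)>60); print(n,rect(P,m),np.median(P[m][:,2]))
m=box(P,.38,.7,.09,.16,.15,.24); print('La top',P[m].min(0),P[m].max(0))
goto(.54,.20,.28,89.25)
E
```

```text
clock: 21.22
position: [0.6191, 0.0146, 0.2724]
ee_rot: [0.712, 0.702, 0.002, 0.002]
ft_force: [-0.7, -0.4, -0.2]
grip_width: 0.583
grasp_force: 0.0
A (array([0.5391, 0.0402]), array([40.4, 90.1]), np.float32(78.8), np.int64(2877)) 0.049210893223850916
B (array([0.6187, 0.03  ]), array([40.4, 89. ]), np.float32(89.0), np.int64(2735)) 0.04928023606805487
La top [0.44679054 0.1062421  0.19000109] [0.67362292 0.11899777 0.20853823]
A (array([0.5382, 0.04  ]), array([41.8, 89.8]), np.float32(78.1), np.int64(399)) 0.04995759015211698
B (array([0.6169, 0.0299]), array([40.4, 88.5]), np.float32(87.8), np.int64(368)) 0.04968932671781856
La top [0.40645203 0.10670494 0.15000338] [0.67282249 0.11989717 0.21460439]
delta cm [-7.81 18.6   1.11] deg [ 0.02 -0.02  0.08] ang now 89.2
j [ 0.48  0.4  -0.77  1.39  0.28  1.46 -0.3 ] F [-0.5  0.4 -0.3] w 5.02 g 0.0 t 21.325 p [0.6181 0.014  0.2689]
```

Both packs lie flat in the case, tops at 0.049. For leaf_a (outer face at y ≈ 0.12), go beyond its outer side with the fingers shut.

```bash
python3 -m crank '[[[0,0,0,1,0,0,0],[0,-1.56,3,0,0,0,0],[0,-1.56,3,0,0,0,0],[0,-1.56,3,0,0,0,0],[0,-1.56,3,0,0,0,0],[0,-1.56,2.8,0,0,0,0],[0,0,0,-3,0,0,0],[0,0,0,-4,0,0,0],[0,0,0,-2.5,0,0,0],[0,0,0,0,0,0,0],[0,0,0,0,0,0,0]]]' 30; python3 -c "
from h import *; goto(.54,.129,.18,89.25)"
```

```text
clock: 22.7
position: [0.5407, 0.1622, 0.1845]
ee_rot: [0.712, 0.702, 0.0, -0.0]
ft_force: [0.2, 0.6, -0.1]
grip_width: 0.006
grasp_force: 0.0
delta cm [-0.07 -3.32 -0.45] deg [-0.02 -0.    0.09] ang now 89.2
j [ 0.33  0.34 -0.85  1.65  0.27  1.27 -0.58] F [ 0.2  0.6 -0.1] w 0.05 g 0.0 t 22.7 p [0.5407 0.1622 0.1845]
```

```bash
python3 -m crank '[[[0,0,-1.65,-0.2,0,0,0],[0,0,-1.65,-0.25,0,0,0],[0,0,-1.55,-0.05,0,0,0],[0,0,-1.55,-0.1,0,0,0],[0,0,-1.5,-0.4,0,0,0],[0,0,-1.5,-0.55,0,0,0],[0,0,-1.4,-0.75,0,0,0],[0,0,-1.25,-0.95,0,0,0],[0,0,-1.1,-1.1,0,0,0],[0,0,-1,-1.2,0,0,0],[0,0,-0.8,-1.35,0,0,0],[0,0,-0.64,-1.45,0,0,0],[0,0,0,0,0,0,0]]]'; python3 -c "
from h import *; goto(.54,0,.08,89.25)"
```

```text
clock: 24.32
position: [0.5396, 0.0052, 0.0983]
ee_rot: [0.713, 0.702, -0.001, -0.001]
ft_force: [-0.5, 0.5, -0.7]
grip_width: -0.0
grasp_force: 0.0
delta cm [ 0.04 -0.52 -1.83] deg [ 0.01 -0.17  0.13] ang now 89.1
j [ 0.56  0.36 -0.76  1.81  0.28  1.08 -0.32] F [-0.5  0.5 -0.7] w -0.0 g 0.0 t 24.325 p [0.5396 0.0052 0.0983]
```

```bash
python3 -m crank '[[[0,0,-0.3,-1,0,0,0],[0,0,-0.2,-0.9,0,0,0],[0,0,0,-0.6,0,0,0],[0,0,0,0,0,0,0]]]'; python3 -m crank '[[[0,0,0,-0.3,0,0,0],[0,0,0,0,0,0,0]]]'
```

```text
clock: 24.82
position: [0.5398, 0.0009, 0.0742]
ee_rot: [0.712, 0.702, -0.001, -0.001]
ft_force: [-0.0, 0.6, -1.4]
grip_width: -0.002
grasp_force: 0.0
clock: 25.08
position: [0.5401, 0.001, 0.0716]
ee_rot: [0.712, 0.702, -0.0, -0.0]
ft_force: [0.4, -0.1, -0.6]
grip_width: -0.002
grasp_force: 0.0
```

```bash
python3 -m crank '[[[0,0,0,-0.2,0,0,0],[0,0,0,0,0,0,0]]]';python3 -m crank '[[[0,0,0,-0.15,0,0,0],[0,0,0,0,0,0,0]]]'; python3 - <<'E'
from h import *
for n in('top','scene'):
    snap(n,n+'5'); im,P=cloud(n+'5')
    for lo,hi in((.06,.12),(.03,.06),(0,.02),(-.03,0)):
        for x0 in(.42,.60):
            m=box(P,x0,x0+.06,lo,hi,.03,.24); print(n,x0,lo,m.sum(),np.round(np.nanpercentile(P[m][:,2],[10,50,90]),4) if m.sum() else '')
E
```

```text
clock: 25.32
position: [0.5403, 0.001, 0.0701]
ee_rot: [0.712, 0.702, -0.0, -0.0]
ft_force: [-1.8, -0.7, 4.5]
grip_width: 0.002
grasp_force: 2.5
clock: 25.58
position: [0.5405, 0.001, 0.0699]
ee_rot: [0.712, 0.702, -0.001, 0.0]
ft_force: [-8.5, -0.6, 20.2]
grip_width: 0.002
grasp_force: 10.3
top 0.42 0.06 380 [0.0652 0.0707 0.0743]
top 0.6 0.06 343 [0.0646 0.071  0.075 ]
top 0.42 0.03 205 [0.0671 0.0716 0.0752]
top 0.6 0.03 63 [0.0665 0.0706 0.0737]
top 0.42 0 144 [0.067  0.071  0.0753]
top 0.6 0 0 
top 0.42 -0.03 195 [0.0655 0.0698 0.0744]
top 0.6 -0.03 0 
scene 0.42 0.06 314 [0.0589 0.069  0.0721]
scene 0.6 0.06 386 [0.0585 0.0691 0.0717]
scene 0.42 0.03 155 [0.0674 0.0696 0.0716]
scene 0.6 0.03 193 [0.0671 0.0693 0.0717]
scene 0.42 0 69 [0.0669 0.0691 0.0729]
scene 0.6 0 141 [0.0672 0.0696 0.0725]
scene 0.42 -0.03 0 
scene 0.6 -0.03 189 [0.0647 0.0687 0.0716]
```

Leaf_a is shut flat, outer face at z 0.070 along its whole length. Next is leaf_b: go to its outer side at x ≈ 0.625, clear of the knob.

```bash
python3 -m crank '[[[0,0,0,4,0,0,0],[0,0,0,4.5,0,0,0],[0,0,0,4.5,0,0,0],[0,0,0,4.5,0,0,0],[0,0,0,3.5,0,0,0],[0,1.06,-3.33,0,0,0,0],[0,1.06,-3.33,0,0,0,0],[0,1.06,-3.33,0,0,0,0],[0,1.06,-3.33,0,0,0,0],[0,1.06,-3.33,0,0,0,0],[0,1.06,-3.33,0,0,0,0],[0,1.06,-3.33,0,0,0,0],[0,1.06,-3.33,0,0,0,0],[0,0,0,0,0,0,0],[0,0,0,0,0,0,0]]]'; python3 - <<'E'
from h import *
goto(.625,-.265,.172,89.25)
snap('top','t6'); im,P=cloud('t6')
m=box(P,.42,.48,-.25,-.12,.08,.23); Q=P[m]; print(len(Q)); k=np.polyfit(Q[:,2],Q[:,1],1); print('leafb y at z.06',np.polyval(k,.06),'slope',k[0],Q.min(0),Q.max(0))
E
```

```text
clock: 27.55
position: [0.6251, -0.2645, 0.278]
ee_rot: [0.712, 0.702, -0.0, -0.001]
ft_force: [-1.1, -0.3, 0.4]
grip_width: 0.002
grasp_force: 0.0
delta cm [-1.00e-02 -5.00e-02 -1.06e+01] deg [-0.04 -0.07  0.05] ang now 89.2
j [ 0.75  0.51 -0.65  1.19  0.3   1.53  0.14] F [-1.1 -0.3  0.4] w 0.02 g 0.0 t 27.55 p [ 0.6251 -0.2645  0.278 ]
445
leafb y at z.06 -0.1763014543289121 slope -0.19021444018169015 [ 0.42001528 -0.21305852  0.08025007] [ 0.47971588 -0.18125892  0.22132367]
```

```bash
python3 -m crank '[[[0,0,0,-4,0,0,0],[0,0,0,-4,0,0,0],[0,0,0,-2.6,0,0,0],[0,0,0,0,0,0,0],[0,0,2,0,0,0,0],[0,0,2.2,0.1,0,0,0],[0,0,2.2,0.2,0,0,0],[0,0,1.5,0,0,0,0],[0,0,1.5,-0.1,0,0,0],[0,0,1.45,-0.35,0,0,0],[0,0,1.4,-0.55,0,0,0],[0,0,1.35,-0.75,0,0,0],[0,0,1.2,-0.9,0,0,0],[0,0,1.05,-1.05,0,0,0],[0,0,0.95,-1.15,0,0,0],[0,0,0.75,-1.3,0,0,0],[0,0,0.6,-1.4,0,0,0],[0,0,0,0,0,0,0]]]'; python3 -c "
from h import *; goto(.625,-.076,.07,89.25)"
```

```text
clock: 29.85
position: [0.6239, -0.0834, 0.0979]
ee_rot: [0.712, 0.702, -0.001, -0.002]
ft_force: [0.5, -0.2, -0.2]
grip_width: 0.002
grasp_force: 0.0
delta cm [ 0.11  0.74 -2.79] deg [-0.02 -0.23  0.05] ang now 89.2
j [ 0.57  0.54 -0.68  1.57  0.36  1.17 -0.2 ] F [ 0.5 -0.2 -0.2] w 0.02 g 0.0 t 29.85 p [ 0.6239 -0.0834  0.0979]
```

```bash
python3 -m crank '[[[0,0,0.3,-1,0,0,0],[0,0,0.2,-0.9,0,0,0],[0,0,0,-0.5,0,0,0],[0,0,0,0,0,0,0]]]'; python3 -m crank '[[[0,0,0,-0.3,0,0,0],[0,0,0,0,0,0,0]]]'; python3 -m crank '[[[0,0,0,-0.15,0,0,0],[0,0,0,0,0,0,0]]]'
```

```text
clock: 30.35
position: [0.6249, -0.0789, 0.0754]
ee_rot: [0.712, 0.702, -0.001, -0.001]
ft_force: [0.8, -0.2, -0.2]
grip_width: -0.001
grasp_force: 0.0
clock: 30.6
position: [0.625, -0.0789, 0.0727]
ee_rot: [0.712, 0.702, -0.0, -0.0]
ft_force: [-0.1, -0.1, -0.2]
grip_width: 0.004
grasp_force: 0.1
clock: 30.85
position: [0.625, -0.0788, 0.0712]
ee_rot: [0.712, 0.702, -0.0, -0.0]
ft_force: [-0.8, 1.6, 2.7]
grip_width: 0.0
grasp_force: 1.0
```

```bash
python3 -m crank '[[[0,0,0,-0.15,0,0,0],[0,0,0,0,0,0,0]]]'; python3 -m crank '[[[0,0,0,4,0,0,0],[0,-0.6,-1,4,0,0,0],[0,-0.8,-2,4,0,0,0],[8.5,-1,-2,3,0,0,0],[8.5,-1,-2,0,0,0,0],[8.5,-1,-1,0,0,0,0],[8.5,0,0,0,0,0,0],[8.5,0,0,0,0,0,0]]]'; python3 - <<'E'
from h import *
goto(.54,-.079,.2,89.25)
snap('wrist','w7'); im,P=cloud('w7')
for x0 in(.43,.62):
  for lo,hi in((-.17,-.1),(-.1,-.05),(-.02,.05)):
    m=box(P,x0,x0+.04,lo,hi,.03,.2); print(x0,lo,m.sum(),np.round(np.nanpercentile(P[m][:,2],[10,50,90]),4) if m.sum() else '')
m=box(P,.48,.6,-.14,-.02,.08,.14); print('knob',rect(P,m),np.nanpercentile(P[m][:,2],[5,50,95]))
h=P[m][:,2]; 
m2=box(P,.48,.6,-.14,-.02,.102,.15); print('wing',rect(P,m2),np.nanmedian(P[m2],0))
snap('top','t7')
E
```

```text
clock: 31.1
position: [0.6251, -0.0787, 0.0701]
ee_rot: [0.712, 0.702, -0.0, -0.0]
ft_force: [-2.1, 1.5, 7.5]
grip_width: -0.002
grasp_force: 3.4
clock: 32.1
position: [0.5811, -0.1579, 0.2194]
ee_rot: [0.712, 0.702, -0.0, -0.001]
ft_force: [0.3, 0.3, 0.5]
grip_width: 0.997
grasp_force: 0.0
delta cm [-4.11  7.89 -1.94] deg [-0.03 -0.08  0.03] ang now 89.2
j [ 0.74  0.37 -0.7   1.51  0.24  1.35  0.  ] F [0.3 0.3 0.5] w 8.51 g 0.0 t 32.1 p [ 0.5811 -0.1579  0.2194]
0.43 -0.17 3282 [0.0694 0.0703 0.0711]
0.43 -0.1 2866 [0.0694 0.0704 0.0713]
0.43 -0.02 1878 [0.0693 0.0704 0.0714]
0.62 -0.17 3335 [0.0694 0.0703 0.0712]
0.62 -0.1 2907 [0.0694 0.0704 0.0713]
0.62 -0.02 1622 [0.0694 0.0705 0.0715]
knob (array([ 0.5384, -0.0802]), array([55. , 55.1]), np.float32(178.6), np.int64(4145)) [0.0900935  0.09192083 0.11786952]
wing (array([ 0.5384, -0.0806]), array([14.7, 56.6]), np.float32(125.0), np.int64(1703)) [ 0.53907114 -0.07954295  0.11681047]
```

View pics/w7.png

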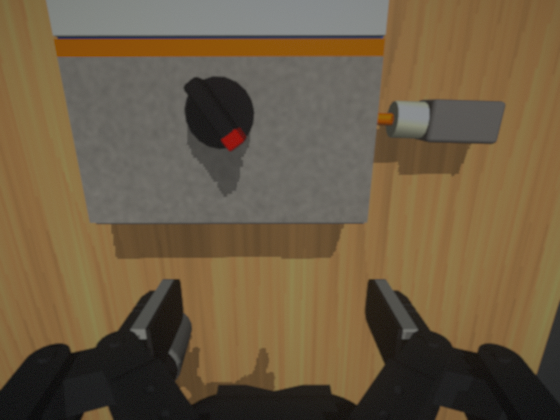

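Both leaves are flat, with the orange flange lapping over leaf_a. The knob is at (218,112) with the wing's red end at (232,140), so red points to -55° in the world. The wing top at 0.118 means it is riding on the thread. Align the tool with the wing.

```bash
python3 -m crank '[[[4,-0.71,1.29,-0.98,0,0,5.97],[4,-0.71,1.29,-0.98,0,0,5.97],[4,-0.71,1.29,-0.98,0,0,5.97],[4,-0.71,1.29,-0.98,0,0,5.97],[4,-0.71,1.29,-0.98,0,0,5.97],[4,-0.71,1.29,-0.98,0,0,5.97],[4,0,0,0,0,0,0],[4,0,0,0,0,0,0]]]' 30; python3 - <<'E'
from h import *
goto(.5385,-.0804,.094,125)
im,P=cloud('t7')
m=box(P,.48,.6,-.14,-.02,.102,.15); print('wing top cam',rect(P,m))
m=box(P,.48,.6,-.14,-.02,.08,.15); print('knob top cam',rect(P,m))
E
```

```text
clock: 33.2
position: [0.5389, -0.0819, 0.1613]
ee_rot: [0.463, 0.886, -0.0, 0.0]
ft_force: [-0.8, 0.1, 1.1]
grip_width: 0.47
grasp_force: 0.0
delta cm [-0.04  0.15 -6.73] deg [ 0.05 -0.01  0.16] ang now 124.8
j [ 0.79  0.32 -0.84  1.73  0.25  1.21  0.48] F [-0.8  0.1  1.1] w 4.01 g 0.0 t 33.2 p [ 0.5389 -0.0819  0.1613]
wing top cam (array([ 0.5371, -0.0804]), array([14.6, 57.3]), np.float32(125.7), np.int64(104))
knob top cam (array([ 0.5248, -0.0886]), array([63.7, 84.6]), np.float32(43.9), np.int64(294))
```

```bash
python3 -m crank '[[[4,-0.05,0.15,-2.5,0,0,0.3],[4,0,0,-2.2,0,0,0],[4,0,0,-1.3,0,0,0],[4,0,0,-0.6,0,0,0],[4,0,0,0,0,0,0]]]' 30; python3 -c "
from h import *; goto(.5383,-.0804,.094,125.2)"; python3 -m crank '[[[0.8,0,0,0,0,0,0],[0.8,0,0,0,0,0,0],[0.8,0,0,0,0,0,0],[0.8,0,0,0,0,0,0],[0.8,0,0,0,0,0,0]]]' 30;  python3 -c "
from h import *; goto(.5383,-.0804,.094,178)"
```

```text
clock: 33.83
position: [0.5382, -0.0801, 0.0952]
ee_rot: [0.46, 0.888, -0.0, -0.0]
ft_force: [0.2, -0.0, 1.0]
grip_width: 0.468
grasp_force: 0.0
delta cm [ 0.01 -0.03 -0.12] deg [ 0.04 -0.03 -0.05] ang now 125.3
j [ 0.75  0.39 -0.82  1.8   0.32  1.09  0.44] F [ 0.2 -0.   1. ] w 3.99 g 0.0 t 33.825 p [ 0.5382 -0.0801  0.0952]
clock: 34.45
position: [0.5381, -0.0803, 0.0956]
ee_rot: [0.46, 0.888, -0.001, 0.0]
ft_force: [-2.5, -1.4, 5.5]
grip_width: 0.153
grasp_force: 32.9
delta cm [ 0.02 -0.01 -0.16] deg [8.000e-02 2.000e-02 5.275e+01] ang now 125.2
j [ 0.75  0.39 -0.82  1.8   0.32  1.09  0.44] F [-2.5 -1.4  5.5] w 1.3 g 32.9 t 34.45 p [ 0.5381 -0.0803  0.0956]
```

```bash
python3 -m crank '[[[0.8,0,0,0,0,0,5.8],[0.8,0,0,0,0,0,5.8],[0.8,0,0,0,0,0,5.8],[0.8,0,0,0,0,0,5.8],[0.8,0,0,0,0,0,5.8],[0.8,0,0,0,0,0,5.8],[0.8,0,0,0,0,0,5.8],[0.8,0,0,0,0,0,5.8],[0.8,0,0,0,0,0,0]]]';  python3 -c "
from h import *; goto(.5383,-.0804,.094,178);print(manip.get_obs()['torque'])"
```

```text
clock: 35.58
position: [0.5378, -0.0805, 0.0948]
ee_rot: [0.073, 0.997, -0.001, -0.0]
ft_force: [-0.1, -1.9, -2.6]
grip_width: 0.159
grasp_force: 31.7
delta cm [ 0.05  0.01 -0.08] deg [ 0.07 -0.01  6.38] ang now 171.6
j [ 0.87  0.45 -0.97  1.8   0.41  1.11  1.18] F [-0.1 -1.9 -2.6] w 1.36 g 31.7 t 35.575 p [ 0.5378 -0.0805  0.0948]
[-0.44992011 -0.16184467  0.02828705]
```

```bash
python3 -m crank '[[[0.8,0,0,0,0,0,2.5],[0.8,0,0,0,0,0,2.5],[0.8,0,0,0,0,0,0]]]';  python3 -c "
from h import *; goto(.5383,-.0804,.094,178);print(manip.get_obs()['torque'])"; python3 -m crank '[[[3,0,0,0,0,0,0],[3,0,0,0,0,0,0],[3,0,0,0,0,0,0],[3,0,0,3,0,0,0],[3,0,0,4,0,0,0],[3,0,0,0,0,0,0]]]'; python3 - <<'E'
from h import *
goto(.5383,-.0804,.083,177)
snap('wrist','w8'); im,P=cloud('w8')
m=box(P,.48,.6,-.14,-.02,.097,.15); print('wing',rect(P,m),np.nanpercentile(P[m][:,2],[5,50,95]))
E
```

```text
clock: 35.95
position: [0.5378, -0.0805, 0.0948]
ee_rot: [0.03, 1.0, -0.001, -0.0]
ft_force: [-0.2, -2.6, -3.3]
grip_width: 0.16
grasp_force: 31.6
delta cm [ 0.05  0.01 -0.08] deg [ 0.08 -0.01  1.48] ang now 176.5
j [ 0.88  0.46 -0.98  1.8   0.42  1.12  1.26] F [-0.2 -2.6 -3.3] w 1.37 g 31.6 t 35.95 p [ 0.5378 -0.0805  0.0948]
[-0.61279538 -0.13999004  0.00181452]
clock: 36.7
position: [0.5396, -0.0798, 0.1678]
ee_rot: [0.029, 1.0, -0.001, 0.002]
ft_force: [0.7, -0.4, -0.6]
grip_width: 0.35
grasp_force: 0.0
delta cm [-0.13 -0.06 -8.48] deg [0.12 0.27 0.33] ang now 176.7
j [ 0.93  0.37 -1.04  1.72  0.34  1.24  1.32] F [ 0.7 -0.4 -0.6] w 2.99 g 0.0 t 36.7 p [ 0.5396 -0.0798  0.1678]
wing (array([ 0.5386, -0.081 ]), array([14.2, 56.9]), np.float32(176.7), np.int64(1615)) [0.10300459 0.10548604 0.10670972]
```

View pics/w8.png

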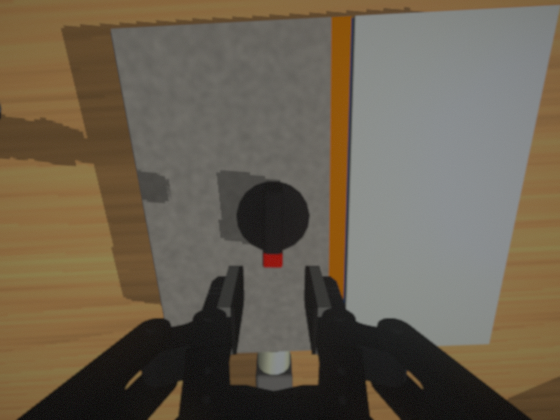

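The wing top has fallen from 0.118 to 0.1065, so the knob has dropped into its thread start. The red end at (272,260) points along +x. Regrip lower down and turn clockwise.

```bash
python3 -m crank '[[[3,-0.1,-0.06,-3,0,0,0],[3,0,0,-3,0,0,0],[3,0,0,-1.5,0,0,0],[3,0,0,-0.85,0,0,0],[3,0,0,0,0,0,0],[0.8,0,0,0,0,0,0],[0.8,0,0,0,0,0,0],[0.8,0,0,0,0,0,0],[0.8,0,0,0,0,0,0],[0.8,0,0,0,0,0,0]]]' 30;  python3 -c "
from h import *; goto(.5385,-.0806,.084,29)"
```

```text
clock: 38.0
position: [0.5375, -0.0806, 0.0822]
ee_rot: [0.029, 1.0, -0.001, 0.001]
ft_force: [0.4, 0.0, 5.5]
grip_width: 0.154
grasp_force: 34.0
delta cm [ 0.1  -0.    0.18] deg [ 1.2000e-01 -7.0000e-02 -1.4767e+02] ang now 176.7
j [ 0.87  0.47 -0.97  1.81  0.44  1.1   1.25] F [0.4 0.  5.5] w 1.31 g 34.0 t 38.0 p [ 0.5375 -0.0806  0.0822]
```

```bash
python3 -m crank '[[[0.8,0,0,-0.01,0,0,-6],[0.8,0,0,-0.01,0,0,-6],[0.8,0,0,-0.01,0,0,-6],[0.8,0,0,-0.01,0,0,-6],[0.8,0,0,-0.01,0,0,-6],[0.8,0,0,-0.01,0,0,-6],[0.8,0,0,-0.01,0,0,-6],[0.8,0,0,-0.01,0,0,-6],[0.8,0,0,-0.01,0,0,-6],[0.8,0,0,-0.01,0,0,-6],[0.8,0,0,-0.01,0,0,-6],[0.8,0,0,-0.01,0,0,-6],[0.8,0,0,0,0,0,0]]]';  python3 -c "
from h import *; goto(.5385,-.0806,.08,29)"
```

```text
clock: 39.62
position: [0.5378, -0.0801, 0.0808]
ee_rot: [0.611, 0.792, 0.0, 0.0]
ft_force: [3.4, 2.2, 1.9]
grip_width: 0.155
grasp_force: 33.5
delta cm [ 0.07 -0.05 -0.08] deg [ 5.000e-02  5.000e-02 -7.574e+01] ang now 104.7
j [ 0.69  0.39 -0.74  1.82  0.3   1.05  0.1 ] F [3.4 2.2 1.9] w 1.33 g 33.5 t 39.625 p [ 0.5378 -0.0801  0.0808]
```

```bash
python3 -m crank '[[[0.8,0,0,-0.01,0,0,-6],[0.8,0,0,-0.01,0,0,-6],[0.8,0,0,-0.01,0,0,-6],[0.8,0,0,-0.01,0,0,-6],[0.8,0,0,-0.01,0,0,-6],[0.8,0,0,-0.01,0,0,-6],[0.8,0,0,-0.01,0,0,-6],[0.8,0,0,-0.01,0,0,-6],[0.8,0,0,-0.01,0,0,-6],[0.8,0,0,-0.01,0,0,-6],[0.8,0,0,-0.01,0,0,-6],[0.8,0,0,0,0,0,-4],[0.8,0,0,0,0,0,0]]]';  python3 -c "
from h import *; goto(.5385,-.0806,.08,29);print(manip.get_obs()['torque'])"
```

```text
clock: 41.25
position: [0.5384, -0.0803, 0.0795]
ee_rot: [0.954, 0.299, 0.001, -0.0]
ft_force: [7.2, 1.9, -2.4]
grip_width: 0.156
grasp_force: 32.9
delta cm [ 0.01 -0.03  0.05] deg [-0.06  0.14 -5.81] ang now 34.8
j [ 0.52  0.34 -0.53  1.82  0.2   1.02 -1.05] F [ 7.2  1.9 -2.4] w 1.33 g 32.9 t 41.25 p [ 0.5384 -0.0803  0.0795]
[ 0.30134657 -1.66787615 -0.0044824 ]
```

```bash
python3 -m crank '[[[0.8,0,0,0,0,0,-2.5],[0.8,0,0,0,0,0,-2],[0.8,0,0,0,0,0,0]]]';  python3 -c "
from h import *; goto(.5385,-.0806,.08,29);print(manip.get_obs()['torque'])"; python3 -m crank '[[[3,0,0,0,0,0,0],[3,0,0,0,0,0,0],[3,0,0,0,0,0,0],[3,0,0,3,0,0,0],[3,0,0,4,0,0,0],[3,0,0,4,0,0,0],[3,0,0,0,0,0,0]]]'; python3 - <<'E'
from h import *
snap('wrist','w9'); im,P=cloud('w9')
m=box(P,.48,.6,-.14,-.02,.094,.15); print('wing',rect(P,m),np.nanpercentile(P[m][:,2],[5,50,95]))
m=box(P,.42,.66,-.16,.05,.05,.078); print('leaves',np.nanpercentile(P[m][:,2],[5,50,95]))
snap('top','t9'); im,P=cloud('t9')
m=box(P,.38,.5,-.43,-.25,.06,.09); print('cup',rect(P,m)); 
E
```

```text
clock: 41.62
position: [0.5384, -0.0804, 0.0796]
ee_rot: [0.965, 0.262, 0.001, -0.0]
ft_force: [7.7, 0.8, -1.6]
grip_width: 0.152
grasp_force: 32.8
delta cm [ 0.01 -0.02  0.04] deg [-0.06  0.15 -1.34] ang now 30.3
j [ 0.51  0.34 -0.52  1.83  0.2   1.02 -1.13] F [ 7.7  0.8 -1.6] w 1.29 g 32.8 t 41.625 p [ 0.5384 -0.0804  0.0796]
[ 0.26426433 -1.7113128   0.03416157]
clock: 42.5
position: [0.5385, -0.0808, 0.1923]
ee_rot: [0.965, 0.26, 0.002, 0.001]
ft_force: [-0.8, -0.8, -0.9]
grip_width: 0.346
grasp_force: 0.0
wing (array([ 0.5386, -0.0805]), array([14.2, 56.1]), np.float32(30.0), np.int64(1304)) [0.10029236 0.10254093 0.10382681]
leaves [0.06916847 0.07038495 0.07181024]
cup (array([ 0.4381, -0.3491]), array([62.8, 67.6]), np.float32(84.5), np.int64(421))
```

View pics/w9.png

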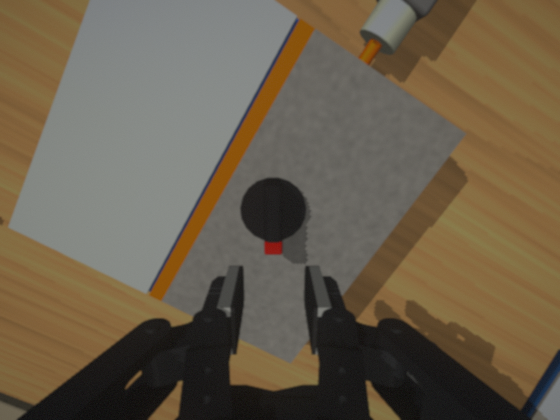

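The red end at (273,247) has turned to -150°, i.e. knob ≈ 2.6. The wing top at 0.103 is its home height. Both leaves are flat with the flange on top, the cup hasn't moved, and the gripper is clear.

```bash
python3 -c "
from workcell import job; print(job.hand_in())"
```

```text
the job is handed in; nothing more can be done
None
```

The job is handed in: both battery packs (the only two on the table) lie flat in bays 1 and 2. The white leaf is shut first with the flanged leaf lapped over it, and the wing knob is dropped in and turned fully home. The cup was not moved, the motor was never touched, and the hand-in call returned no verdict.

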